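# Offer a vial on its carrier board to the base reader and hold it there

## Task

Stand the tall slim vial in the collar on the carrier board. Then slide the board along its stand, without lifting it, out over the reader until its outer end is level with the two upright pins, square to the stand and midway between the pins. It overhangs too far there to stay by itself, so finish while still holding it flat on the stand so that it cannot tip, and leave the other bottles, vials and dishes undisturbed.

Things in the scene. Friction and masses are not known exactly. Their poses are not given: they have to be found in the camera images.
- vial: the tall slim screw-cap glass vial, a straight cylinder 24 mm in diameter and 76 mm high, about 40 g, standing upright on the bench; may be gripped anywhere along its length, cap included. Origin: centre of its foot; z up along it. A similar vial only 44 mm high stands elsewhere
- board: loose aluminium board on the stand, 80 mm wide (x), 260 mm long (y), 8 mm thick, 0.4 to 0.75 kg. Its +y (outer) end starts overhanging the stand by 15 to 45 mm and carries a steel collar; a square black grip post stands near the other end. Origin: centre of its underside. With the vial in it tips once it overhangs about 110 mm; at the mark 1 to 6 N down on the post holds it
- bore (a point): centre of the bore floor in the collar, where the vial's foot comes to rest: level with the plate's top, 100 mm outward (+y) of the board's centre, 30 mm from its outer end. Collar 40 mm outside, 28 mm inside diameter, rim 22 mm above this point. Axes as the board
- post (a point): centre of the top of the board's grip post: square, 24 x 24 mm, 42 mm high above the plate, centred 95 mm inward (-y) of the board's centre, sides parallel to the board's; this point lies 225 mm from the outer end. Axes as the board
- board_end (a point): middle of the board's outer end face, half way up its thickness, 130 mm outward of the board's centre. Axes as the board
- stand: fixed grey stand, 110 mm wide (x), 240 mm long (y), flat open top 80 mm above the bench on which the board slides freely. Origin: centre of its underside; +y points outward, towards the reader; the board starts up to about 5 degrees out of square on it
- reader: fixed white box 150 (x) x 66 (y) x 45 mm high with a round lens on top, beyond the stand's +y end; on it stand two steel pins, 8 mm in diameter, tops 104 mm above the bench, 65 mm either side of its centre (x) and 30 mm outward (y). The board passes between the pins, 35 mm above the box. Origin: centre of its underside; axes as the stand
- mark (a point): the mark: point midway between the reader's two upright pins, in line with the stand's centre line, 130 to 155 mm beyond the stand's outer edge, at mid-thickness height of the board. Axes as the stand: x from pin to pin, y outward
- short_vial: bystander: short vial 24 mm in diameter, 44 mm high, standing on the bench. Origin: centre of its foot
- amber_bottle: bystander: amber bottle 64 mm in diameter, 130 mm high. Origin: centre of its foot
- clear_bottle: bystander: clear bottle 72 mm in diameter, 150 mm high. Origin: centre of its foot
- dish: bystander: white dish 70 mm across, 22 mm high. Origin: centre of its foot
- jar: bystander: white jar 60 mm in diameter, 70 mm high. Origin: centre of its foot

How it is judged:
On the way, in this order (a step that is already met when the one before it is completed fails the run):
1. the vial stands let go in the collar's bore, the board not yet slid out (its end still more than 60 mm short of the mark) (horizontal distance between vial and bore below 0.005 m and z of vial in the frame of bore between -0.003 and 0.003 m and angle between vial's own z axis and vertical below 0.08 rad and contact force between the fingers and vial below 0.1 N and y of board_end in the frame of mark below -0.06 m), for 0.2 s.
2. the board's outer end reaches the mark (within 7 mm) (y of board_end in the frame of mark between -0.007 and 0.007 m), for 0.2 s.
At the end, for the whole second after the job is handed in: Vial upright on the bore floor (5 mm sideways, 3 mm high); board end within 7 mm of the pins' line and 12 mm of midway, square within 0.09 rad, flat within 0.03 rad, still, resting on the stand (within 4 mm, pressing on it), held by the fingers, not touching reader or pins (all of step 2 and horizontal distance between vial and bore below 0.005 m and z of vial in the frame of bore between -0.003 and 0.003 m and angle between vial's own z axis and vertical below 0.08 rad and x of board_end in the frame of mark between -0.012 and 0.012 m and angle between the y axis of board and the y axis of stand, either way round below 0.09 rad and angle between board's own z axis and vertical below 0.03 rad and z of board in the frame of stand between 0.076 and 0.084 m and contact force between the fingers and board above 0.5 N and contact force between stand and board above 0.3 N and contact force between reader and board below 0.2 N and linear speed of board below 0.01 m/s); the arm keeps its last pose, push and grip.
It fails at once if the board tips (more than 0.12 rad) or is lifted more than 10 mm off the stand (angle between board's own z axis and vertical above 0.12 rad or z of board in the frame of stand above 0.09 m).
It fails at once if a bystander bottle, vial, dish or jar is moved more than 30 mm (distance of any of short_vial, amber_bottle, clear_bottle, dish, jar from where it was at the start of the episode above 0.03 m).
It also fails if it takes over 48 s, if anything falls off the work surface, if the arm or the gripper's body presses on something with over 40 N, if the wrist force passes 120 N, or if a joint passes its speed limit or range.

## Robot

A 6-joint arm with a two-finger parallel gripper is mounted at the origin on the work surface. World frame = base frame: x ahead of the robot, y to its left, z up, the work surface at z = 0. Lengths are in m, angles in rad, forces in N, time in s.
With the tool pointing down it reaches from about 0.35 to 0.725 m from the base axis. Payload 4.3 kg.
Tool frame: the origin (TCP) lies at the very end of the fingers, on their centre line; the grasp point (between the pads) lies 19 mm behind it; z points along the fingers, y is the line along which they close (so a half turn about z gives the same grasp; the last joint's range is limited). The gripper opens to 85 mm and grips with 20 to 120 N. Pads are 22 mm wide; open, the fingers measure 114 mm over their backs; the gripper's body (76 mm by 85 mm) begins 54 mm behind the grasp point. The pads swing forward as they close: fully open they stand 13 mm farther back than shut.
Start: joints at [-1.264, 0.377, 0.081, 1.274, 0, 1.46], TCP at [0.233, -0.526, 0.231] pointing down, gripper open.
Joint ranges: [-2.72, 2.72], [-0.84, 1.66], [-1.02, 1.22], [-1.77, 2.12], [-1.37, 1.28], [-3.14, 3.14]. Speed limits (rad/s): [2.57, 2.57, 3.14, 3.14, 3.14, 3.14].

## Interface

Orientations are given as a unit quaternion [w, x, y, z].
In Python, from station import get_obs, imaging, ticket gives the robot as it stands. The module is installed in compiled form; this text tells all that it offers.
- The arm moves only by the tool servo_tool, never from a script. Its argument "series" is a list that holds one entry, the list of rows, each a list of 7 numbers: the shift along the tool's x, y, z scaled (see below), then the turn, a rotation vector about the tool's x, y, z scaled (see below), then the finger opening in mm, from 0 to 85.4. A call has 1 to 20 rows; each row is the pose to reach, as a shift and turn from the pose commanded when the call began, along the tool's axes at that moment, turning the shorter way round; what a row does not reach only later rows make up. The controller multiplies each number of a shift by 40 cm and each number of a turn by pi rad. A row lasts 1/8 s, in which the tool goes at most 62.5 mm and 10.7 degrees, less where a joint would pass 70% of its speed; a pose out of reach is approached as far as the arm can. A call with a number of a shift or a turn outside -1 to 1 is refused whole. A call with a gripper value outside its range is refused whole. The fingers move at their own pace and stop on an object; "newtons" is the grip in N (left out, the last holds). Time passes only in rows, so rows that repeat a pose let the fingers close. It gives the time, the measured TCP pose, the force, the opening and the grip force at its end, in the units of the state.
- get_obs(): the state, without advancing time (a new reading comes with each control period).
- imaging.capture(name): name is "scene" or "top" or "wrist"; returns a dict with "image" (384x512x3 uint8, red, green, blue), "z_map" (384x512 float32, m along the optical axis (not along the pixel's ray), 0 where there is no reading), "intrinsics" (3x3 intrinsics, pixels), "k1" (the pictures are not rectified: a ray, as slopes to the right and down, at radius r is drawn at 1 + k1 r^2 times it, then the intrinsics apply), "view" (4x4, takes a point from world to camera coordinates). Camera axes: x right, y down, z forward; pixel columns grow to the right and rows downward; lengths in m; the calibration is good to about 2 mm. A picture is of the moment at which its call begins.
- ticket.finish_job(): hands the job in; it is judged then, once.
The state is a dict: "time": time; "q": joint angles; "joint_vel": joint speeds; "joint_torque": joint torques, N m; "ee_pos": TCP position; "eef_rot": TCP orientation; "force": force on the tool from outside, world axes, zero at the start; "torque": the same for the moment, N m; "opening": opening from 0.0 (shut) to 1.0 (fully open); "grasp_force": force on a finger pad.
Only numpy, scipy, OpenCV 4.12 (cv2) and the standard library are available. Lean on these libraries where they do the work, as an engineer would, in place of code of your own. Each camera call takes 0.05 s, during which the arm holds its last target. There are 200 camera calls.

## Working session

There is one attempt and no reset: what is moved stays moved. The work goes in short steps, Python scripts to look and compute and a tool call to move; the robot and the scene stay as the last step left them, time stands still between calls to the robot, and variables do not carry over. Pictures are saved under pics/ and viewed, at most 10 in all, crops included, and the job is handed in when it is done.

Besides the shell and the picture viewer there is one more tool, called after "Emit:" in YAML: its name, and indented under it one key for each argument. servo_tool: Moves the arm, as the interface text tells. Its arguments: {"type":"object","properties":{"series":{"type":"array","items":{"type":"array","items":{"type":"array","items":{"type":"number"}}}},"newtons":{"type":"number"}},"required":["series"]}

```bash
mkdir -p pics
cat > h.py <<'E'
import numpy as np, cv2
from station import get_obs, imaging, ticket
from scipy.spatial.transform import Rotation as R
def cap(n):
    c=imaging.capture(n); c['V']=np.array(c['view']); c['K']=np.array(c['intrinsics']); return c
def slopes(c,uv):
    uv=np.atleast_2d(np.array(uv,float)); D=np.array([c['k1'],0,0,0,0.])
    return cv2.undistortPoints(uv[:,None],c['K'],D)[:,0]
def ray(c,uv):
    s=slopes(c,uv); V=c['V']; d=np.c_[s,np.ones(len(s))]@V[:3,:3]; o=-V[:3,:3].T@V[:3,3]; return o,d
def onplane(c,uv,z):
    o,d=ray(c,uv); return o+d*((z-o[2])/d[:,2])[:,None]
def cloud(c):
    h,w=c['z_map'].shape; u,v=np.meshgrid(np.arange(w),np.arange(h))
    o,d=ray(c,np.c_[u.ravel(),v.ravel()]); return (o+d*c['z_map'].ravel()[:,None]).reshape(h,w,3)
def proj(c,P):
    P=np.atleast_2d(np.array(P,float)); V=c['V']
    return cv2.projectPoints(P,cv2.Rodrigues(V[:3,:3])[0],V[:3,3],c['K'],np.array([c['k1'],0,0,0,0.]))[0][:,0]
def save(c,n): cv2.imwrite('pics/'+n,cv2.cvtColor(c['image'],cv2.COLOR_RGB2BGR))
def rot(): w,x,y,z=get_obs()['eef_rot']; return R.from_quat([x,y,z,w])
E
python3 - <<'E'
from h import *
np.set_printoptions(precision=4,suppress=True)
a=cap('top');b=cap('scene')
im=np.hstack([a['image'],b['image']])
save(a,'top0.png');save(b,'scene0.png')
np.save('top0.npy',cloud(a));
for c in(a,b): print(c['K'].ravel(),c['k1'],-c['V'][:3,:3].T@c['V'][:3,3],c['V'][2,:3])
s=get_obs();print(s)
E
```

```text
[369.114    0.     250.6293   0.     369.114  188.5215   0.       0.
   1.    ] -0.05807581080718788 [ 0.49   -0.0164  1.4494] [ 0.0467  0.0039 -0.9989]
[350.3285   0.     257.5363   0.     350.3285 191.831    0.       0.
   1.    ] 0.01829895034309371 [1.1847 0.2209 0.901 ] [-0.5991 -0.2124 -0.772 ]
{'time': 0.1, 'q': array([-1.2643,  0.378 ,  0.0798,  1.2744,  0.    ,  1.4605]), 'joint_vel': array([ 0.0012, -0.0017,  0.0031, -0.0004,  0.0013, -0.0007]), 'joint_torque': array([  0.0011, -46.4691,  27.0583,   0.012 ,  -0.0002,  -0.    ]), 'ee_pos': array([ 0.2326, -0.5252,  0.2305]), 'eef_rot': array([-0.0009,  0.9784,  0.2069, -0.0001]), 'force': array([-0.4802, -0.5054, -0.2311]), 'torque': array([0.0222, 0.0153, 0.0071]), 'grasp_force': 0.0, 'opening': 1.0000135445396847}
```

View pics/top0.png

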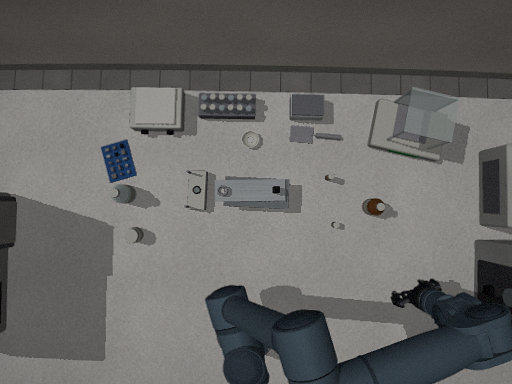

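View pics/scene0.png

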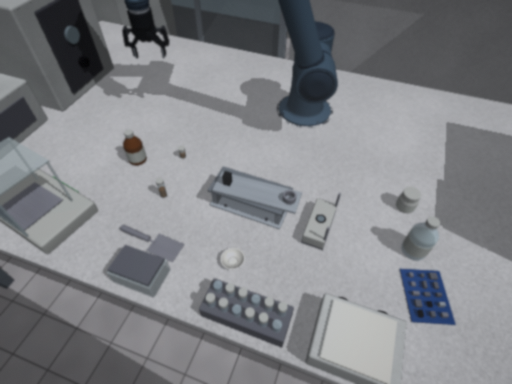

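The top view shows the stand at about (252,192) with its outward direction to the left. The reader is at (197,190), the tall vial at (329,177) and the short vial at (335,225). In the scene view the tall vial is at (162,190). Next I measure positions from the depth and colour.

Run:
```python
from h import *
np.set_printoptions(precision=4,suppress=True)
a=cap('top');b=cap('scene')
T=cloud(a);S=cloud(b)
def cl(P,lo,hi,box):
    m=(P[...,2]>lo)&(P[...,2]<hi)&(P[...,0]>box[0])&(P[...,0]<box[1])&(P[...,1]>box[2])&(P[...,1]<box[3]); return P[m]
p=onplane(a,[[329,177],[335,225],[277,190],[223,191],[197,190],[252,192]],0.08);print(p)
for nm,P in(('top',T),('scene',S)):
  for n,(q,zs) in {'vial':(p[0],(.02,.1)),'short':(p[1],(.02,.07))}.items():
    c=cl(P,*zs,(q[0]-.06,q[0]+.06,q[1]-.06,q[1]+.06)); print(nm,n,len(c),c.mean(0),c.min(0),c.max(0))
  q=p[5]
  for n,zs in {'plate':(.083,.094),'stand':(.074,.083),'post':(.12,.14),'collar':(.1,.118)}.items():
    c=cl(P,*zs,(q[0]-.12,q[0]+.12,q[1]-.17,q[1]+.17)); 
    if len(c)<4: print(n,len(c));continue
    r=cv2.minAreaRect(c[:,:2].astype(np.float32)); print(nm,n,len(c),c.mean(0),r)
  c=cl(P,.03,.06,(p[4][0]-.12,p[4][0]+.12,p[4][1]-.06,p[4][1]+.06));print(nm,'reader',len(c),c.mean(0),cv2.minAreaRect(c[:,:2].astype(np.float32)))
  c=cl(P,.07,.12,(p[4][0]-.12,p[4][0]+.12,p[4][1]-.03,p[4][1]+.08));print(nm,'pins',len(c),c[:12])
big=np.vstack([cv2.resize(a['image'][150:240,180:350],None,fx=4.5,fy=4.5,interpolation=2)])
cv2.imwrite('pics/topz.png',big[...,::-1])
```

```text
[[ 0.6027 -0.3022  0.08  ]
 [ 0.4248 -0.3265  0.08  ]
 [ 0.5504 -0.1091  0.08  ]
 [ 0.5428  0.0914  0.08  ]
 [ 0.5446  0.1883  0.08  ]
 [ 0.5412 -0.0164  0.08  ]]
top vial 50 [ 0.6069 -0.3077  0.0662] [ 0.5958 -0.3223  0.0225] [ 0.6185 -0.2992  0.0818]
top short 40 [ 0.4247 -0.3368  0.0401] [ 0.4141 -0.3501  0.0203] [ 0.4347 -0.3265  0.0491]
top plate 1375 [ 0.5469 -0.0109  0.0879] ((0.5412629246711731, -0.013847783207893372), (0.2727864384651184, 0.10722652077674866), 88.3069839477539)
top stand 567 [ 0.5251 -0.0417  0.0794] ((0.541327953338623, -0.014778673648834229), (0.2732338011264801, 0.10999318957328796), 88.310302734375)
top post 48 [ 0.5515 -0.1019  0.1295] ((0.5518544316291809, -0.10210707783699036), (0.021851330995559692, 0.022041380405426025), 1.1274094581604004)
top collar 54 [0.5456 0.0932 0.1092] ((0.545239269733429, 0.09284286201000214), (0.0365561917424202, 0.035975292325019836), 45.93113327026367)
top reader 686 [0.5473 0.1952 0.0445] ((0.5476287603378296, 0.19631731510162354), (0.06707631796598434, 0.14997531473636627), 88.1477279663086)
top pins 15 [[0.6163 0.2274
[... 803 characters left out ...]
.554446280002594, -0.10130094736814499), (0.02603309601545334, 0.02315639518201351), 2.915865421295166)
scene collar 138 [0.553  0.0421 0.1083] ((0.5477047562599182, 0.0013926774263381958), (0.222039595246315, 0.04084918275475502), 89.00369262695312)
scene reader 928 [0.5571 0.1949 0.0454] ((0.5501962900161743, 0.19583722949028015), (0.06613775342702866, 0.15122908353805542), 88.03594970703125)
scene pins 55 [[0.4877 0.2245 0.1068]
 [0.4858 0.2273 0.1059]
 [0.4844 0.23   0.1055]
 [0.4878 0.2254 0.1026]
 [0.4887 0.2281 0.1049]
 [0.4856 0.2309 0.1025]
 [0.4901 0.2262 0.101 ]
 [0.4908 0.2289 0.103 ]
 [0.4863 0.2243 0.0909]
 [0.4896 0.227  0.0961]
 [0.4878 0.2298 0.0952]
 [0.4867 0.2251 0.0871]]
```

View pics/topz.png

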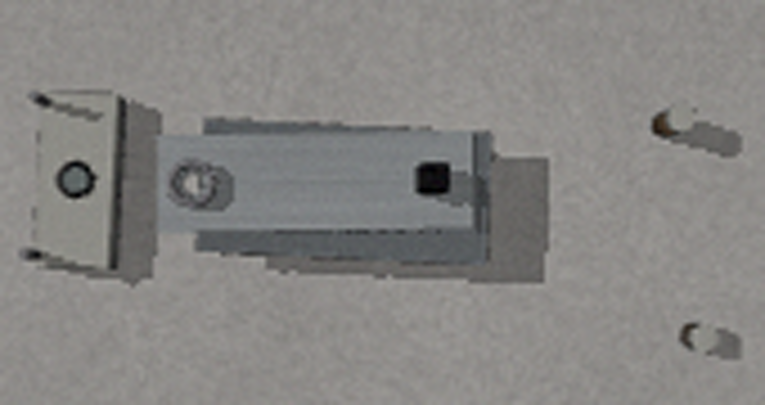

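The crop confirms the layout: collar at (195,183), post at (432,178), pins at (40,98) and (32,255), tall vial at (670,123). Next I move above the vial with the fingers closing along world x.

Emit:
servo_tool:
  series:
    - [[0.15, -0.018, 0, 0, 0, -0.05, 85], [0.3, -0.036, 0, 0, 0, -0.1, 85], [0.45, -0.054, 0, 0, 0, -0.15, 85], [0.6, -0.072, 0, 0, 0, -0.2, 85], [0.75, -0.09, 0, 0, 0, -0.25, 85], [0.88, -0.106, 0, 0, 0, -0.31, 85], [0.95, -0.115, 0, 0, 0, -0.36, 85], [0.98, -0.118, 0, 0, 0, -0.367, 85], [0.98, -0.118, 0, 0, 0, -0.367, 85]]

```text
time: 1.32
ee_pos: [0.5721, -0.324, 0.2309]
eef_rot: [-0.0, 0.708, 0.706, -0.0]
force: [-0.7, -0.6, -0.2]
opening: 0.999
grasp_force: 0.0
```

Run:
```python
from h import *
np.set_printoptions(precision=4,suppress=True)
c=cap('wrist'); save(c,'w1.png'); s=get_obs(); print(s['time'],s['ee_pos'],rot().as_matrix(),s['q'])
print(-c['V'][:3,:3].T@c['V'][:3,3],c['V'][2,:3],c['K'][0,0])
print(proj(c,[[.608,-.308,.076],[.608,-.308,0]]))
```

```text
1.375 [ 0.5714 -0.3245  0.2311] [[ 0.0033  1.     -0.0008]
 [ 1.     -0.0033 -0.0003]
 [-0.0003 -0.0008 -1.    ]] [-0.6126  0.5589  0.3667  1.3791 -0.0007  0.9615]
[ 0.574  -0.2526  0.374 ] [-0.0016 -0.2831 -0.9591] 338.38321397352297
[[293.596  152.0411]
 [286.1515 139.429 ]]
```

View pics/w1.png

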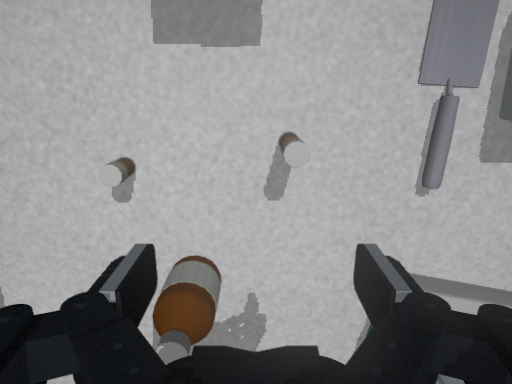

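The tall vial's white cap is at (295,153). My estimate projected to (294,152), so they agree well. The short vial is at (115,173).

Run:
```python
from h import *
np.set_printoptions(precision=4,suppress=True)
c=cap('wrist'); im=c['image'].astype(int)
roi=np.zeros(im.shape[:2],bool); roi[120:190,260:330]=1
m=((im.min(2)>np.percentile(im[120:190,260:330].min(2),93)-25)&roi).astype(np.uint8)
n,l,st,ce=cv2.connectedComponentsWithStats(m); i=1+st[1:,4].argmax(); cn=cv2.findContours((l==i).astype(np.uint8),0,2)[0][0]
(x,y),r=cv2.minEnclosingCircle(cn); print(st[i],ce[i],x,y,r, onplane(c,[[x,y],ce[i]],.076))
P=cloud(c); q=P[l==i]; print(q.mean(0),np.median(q[:,2])); print(get_obs()['ee_pos'])
```

```text
[ 260  120   70   70 3876] [298.1166 152.3109] 294.5 154.5 48.79046630859375 [[ 0.6083 -0.3109  0.076 ]
 [ 0.6115 -0.3089  0.076 ]]
[ 0.6196 -0.3211  0.0123] 0.0006808912154464553
[ 0.5712 -0.3248  0.2313]
```

Emit:
servo_tool:
  series:
    - [[0.039, 0.0925, 0.05, 0, 0, 0, 85], [0.039, 0.0925, 0.19, 0, 0, 0, 85], [0.039, 0.0925, 0.32, 0, 0, 0, 85], [0.039, 0.0925, 0.43, 0, 0, 0, 85], [0.039, 0.0925, 0.485, 0, 0, 0, 85], [0.039, 0.0925, 0.4925, 0, 0, 0, 85], [0.039, 0.0925, 0.4925, 0, 0, 0, 85]]

```text
time: 2.3
ee_pos: [0.6091, -0.3095, 0.0355]
eef_rot: [0.001, 0.708, 0.706, 0.0]
force: [0.3, -0.2, 0.3]
opening: 0.995
grasp_force: 0.0
```

Run:
```python
from h import *
np.set_printoptions(precision=4,suppress=True)
c=cap('wrist'); save(c,'w2.png'); P=cloud(c); s=get_obs(); e=s['ee_pos']; print(s['time'],e,s['force'])
m=(P[...,2]>.07)&(P[...,2]<.082)&(abs(P[...,0]-.608)<.03)&(abs(P[...,1]+.309)<.03); q=P[m]; print(m.sum(),q.mean(0),cv2.minEnclosingCircle(q[:,:2].astype(np.float32)))
```

```text
2.35 [ 0.6097 -0.3096  0.0361] [-0.127  -0.8461 -0.0938]
3510 [ 0.6105 -0.308   0.0759] ((0.6108071804046631, -0.30986201763153076), 0.012759494595229626)
```

View pics/w2.png

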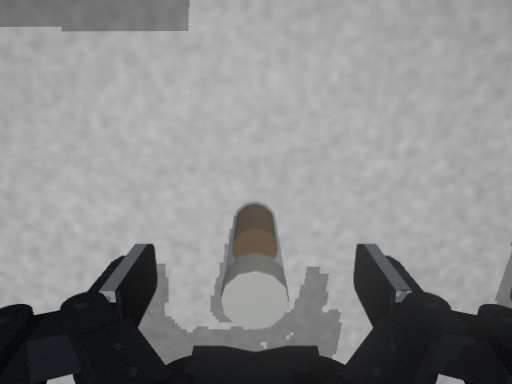

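The vial is centred between the pads, with its cap at (255,298). Now I close on it and lift.

Emit:
servo_tool:
  series:
    - [[0, 0, 0, 0, 0, 0, 20], [0, 0, 0, 0, 0, 0, 15], [0, 0, 0, 0, 0, 0, 15], [0, 0, 0, 0, 0, 0, 15], [0, 0, 0, 0, 0, 0, 15], [0, 0, 0, 0, 0, 0, 15], [0, 0, -0.03, 0, 0, 0, 15], [0, 0, -0.15, 0, 0, 0, 15], [0, 0, -0.29, 0, 0, 0, 15], [0, 0, -0.375, 0, 0, 0, 15], [0, 0, -0.375, 0, 0, 0, 15]]
  newtons: 35

```text
time: 3.72
ee_pos: [0.6112, -0.3097, 0.1889]
eef_rot: [0.004, 0.707, 0.707, 0.001]
force: [0.4, 0.1, -1.1]
opening: 0.27
grasp_force: 34.4
```

Run:
```python
from h import *
np.set_printoptions(precision=4,suppress=True)
c=cap('wrist'); P=cloud(c); s=get_obs(); e=s['ee_pos']; print(s['time'],e,s['force'],s['opening'],s['grasp_force'],rot().as_matrix()[:,2])
m=(P[...,2]>.05)&(P[...,2]<.25)&(np.hypot(P[...,0]-e[0],P[...,1]-e[1])<.025); q=P[m]; zt=np.percentile(q[:,2],98);print(zt)
q=q[abs(q[:,2]-zt)<.004]; print(len(q),q.mean(0),cv2.minEnclosingCircle(q[:,:2].astype(np.float32)))
```

```text
3.775 [ 0.6101 -0.309   0.1861] [-0.2576  0.1904 -0.6521] 0.27097836952468235 34.35092747211456 [ 0.003 -0.002 -1.   ]
0.2461282940703131
737 [ 0.6079 -0.298   0.2451] ((0.6104130744934082, -0.29855453968048096), 0.022408515214920044)
```

Emit:
servo_tool:
  series:
    - [[0.06, -0.01, -0.03, 0, 0, 0, 15], [0.18, -0.03, -0.03, 0, 0, 0, 15], [0.32, -0.06, -0.03, 0, 0, 0, 15], [0.46, -0.09, -0.03, 0, 0, 0, 15], [0.6, -0.12, -0.03, 0, 0, 0, 15], [0.72, -0.145, -0.03, 0, 0, 0, 15], [0.79, -0.16, -0.03, 0, 0, 0, 15], [0.82, -0.1625, -0.03, 0, 0, 0, 15], [0.82, -0.1625, -0.03, 0, 0, 0, 15], [0.82, -0.1625, -0.03, 0, 0, 0, 15]]

```text
time: 5.03
ee_pos: [0.5446, 0.0188, 0.196]
eef_rot: [0.0, 0.708, 0.706, -0.0]
force: [-0.4, -0.6, -0.1]
opening: 0.269
grasp_force: 34.4
```

Run:
```python
from h import *
np.set_printoptions(precision=4,suppress=True)
c=cap('wrist'); save(c,'w3.png'); np.save('w3.npy',cloud(c)); s=get_obs(); e=s['ee_pos']; print(s['time'],e,s['force'],s['opening'],rot().as_matrix())
print(proj(c,[[.5455,.093,.11]]))
```

```text
5.075 [0.5447 0.0186 0.1961] [-0.5225  0.8298 -1.2964] 0.27069367151215457 [[ 0.0026  1.     -0.0002]
 [ 1.     -0.0026 -0.0004]
 [-0.0004 -0.0002 -1.    ]]
[[253.7443  82.7399]]
```

View pics/w3.png

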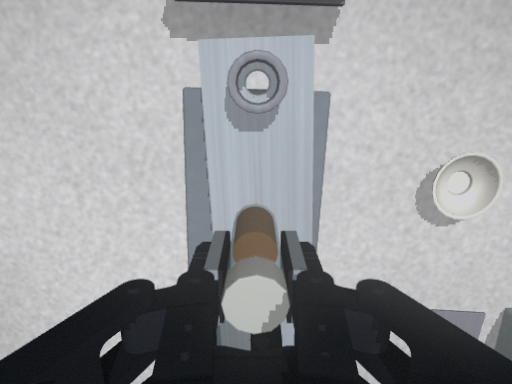

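The collar rim is at (258,82), the board end edge at about row 38, and the held vial's cap at (255,296). I measure the vial and collar from this one image.

```bash
cat > m.py <<'E'
from h import *
np.set_printoptions(precision=4,suppress=True)
c=cap('wrist'); P=cloud(c); im=c['image']; e=get_obs()['ee_pos']
m=(P[...,2]>.104)&(P[...,2]<.118)&(abs(P[...,0]-.547)<.03)&(abs(P[...,1]-.093)<.03)
cn=max(cv2.findContours(m.astype(np.uint8),0,1)[0],key=len); el=cv2.fitEllipse(cn); print('rim',el,onplane(c,[el[0]],.110), np.median(P[m][:,2]))
hsv=cv2.cvtColor(im,cv2.COLOR_RGB2HSV); r=slice(245,345); k=slice(215,297)
g=np.zeros(m.shape,np.uint8); g[r,k]=((hsv[r,k,2]>165)&(hsv[r,k,1]<40))
n,l,st,ce=cv2.connectedComponentsWithStats(g); i=1+st[1:,4].argmax(); cn=max(cv2.findContours((l==i).astype(np.uint8),0,1)[0],key=len); el=cv2.fitEllipse(cv2.convexHull(cn))
top=e[2]-.036+.076; print('cap',st[i],el,onplane(c,[el[0]],top),top,np.median(P[l==i][:,2]),e)
B=P[(abs(P[...,2]-.088)<.004)&(abs(P[...,0]-.548)<.06)&(P[...,1]>.03)]
E
python3 m.py
python3 - <<'E'
import numpy as np
P=np.load('w3.npy')
for lo,hi in((.083,.095),(.074,.083)):
  for y in(-.04,-.02,.0,.02,.04,.06,.08,.1,.115):
    q=P[(P[...,2]>lo)&(P[...,2]<hi)&(abs(P[...,1]-y)<.003)&(abs(P[...,0]-.548)<.08)]
    if len(q)>3: print(lo,y,np.percentile(q[:,0],[0,1,99,100]).round(4))
q=P[(P[...,2]>.083)&(P[...,2]<.095)&(abs(P[...,0]-.548)<.03)];print('end',np.percentile(q[:,1],[98,99,100]))
q=P[(P[...,2]>.074)&(P[...,2]<.083)&(abs(P[...,0]-.548)<.07)];print('stand end',np.percentile(q[:,1],[98,99,100]))
E
```

```text
rim ((256.9486083984375, 81.20974731445312), (58.78501892089844, 62.41274642944336), 0.34696823358535767) [[0.5477 0.0938 0.11  ]] 0.11015517138846492
cap [ 222  275   63   58 2455] ((252.9014129638672, 303.15740966796875), (56.32976531982422, 62.640045166015625), 64.42733001708984) [[0.5456 0.0168 0.2361]] 0.2361347465208723 0.23786723290458112 [0.5447 0.0186 0.1961]
0.083 -0.02 [0.5122 0.5124 0.5911 0.5911]
0.083 0.0 [0.5114 0.5116 0.5901 0.5902]
0.083 0.02 [0.5106 0.5115 0.5887 0.5895]
0.083 0.04 [0.51   0.5108 0.5885 0.5892]
0.083 0.06 [0.5093 0.5099 0.5876 0.5883]
0.083 0.08 [0.5085 0.5091 0.5871 0.5876]
0.083 0.1 [0.5076 0.5083 0.587  0.5873]
0.083 0.115 [0.5075 0.5083 0.5858 0.5867]
0.074 -0.04 [0.4892 0.4893 0.5977 0.5978]
0.074 -0.02 [0.4898 0.4898 0.5983 0.5985]
0.074 0.0 [0.4898 0.4901 0.5989 0.5991]
0.074 0.02 [0.4912 0.4914 0.5993 0.5996]
0.074 0.04 [0.4916 0.4919 0.5997 0.6   ]
0.074 0.06 [0.4919 0.4922 0.6002 0.6008]
0.074 0.08 [0.4924 0.4926 0.6012 0.6017]
end [0.12138373 0.1225712  0.12450188]
stand end [0.08753785 0.0883527  0.10141867]
```

Emit:
servo_tool:
  series:
    - [[0.06, 0.004, 0, 0, 0, 0, 15], [0.15, 0.004, 0.02, 0, 0, 0, 15], [0.188, 0.004, 0.07, 0, 0, 0, 15], [0.188, 0.004, 0.1, 0, 0, 0, 15], [0.188, 0.004, 0.1, 0, 0, 0, 15], [0.188, 0.004, 0.1, 0, 0, 0, 15]]

```text
time: 5.88
ee_pos: [0.5466, 0.0939, 0.1568]
eef_rot: [0.0, 0.708, 0.706, 0.0]
force: [-0.1, 0.3, 0.1]
opening: 0.271
grasp_force: 34.4
```

Run:
```python
from h import *
np.set_printoptions(precision=4,suppress=True)
c=cap('wrist'); P=cloud(c); s=get_obs(); e=s['ee_pos']; print(s['time'],e,s['force'])
cv2.imwrite('pics/w4.png',cv2.resize(c['image'][150:384,130:380],None,fx=2.4,fy=2.4)[...,::-1])
# vial silhouette centre by row
top=e[2]+.04; print('z cap',np.median(P[285:310,245:265,2]),top)
a,b=proj(c,[[.5477,.0938,.11],[.5477,.0938,.12]]); print('rim proj',a,b, 'tcp+off foot',proj(c,[[e[0]+.0012,e[1],e[2]-.036],[e[0]+.0012,e[1],top]]))
```

```text
5.925 [0.5468 0.094  0.157 ] [-0.6337 -0.0284 -0.3916]
z cap 0.19860566217010311 0.19700273320291417
rim proj [253.9706 211.8124] [253.9258 218.0148] tcp+off foot [[254.4367 218.3621]
 [254.1703 298.7316]]
```

View pics/w4.png

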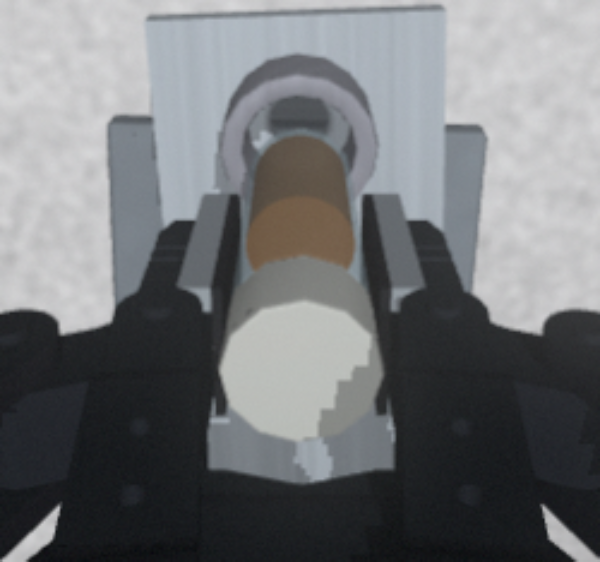

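The rim's outer edges are at crop x 220 and 378, and the vial's at 247 and 357, so x is centred within about 0.5 mm. I check y using the front edges.

Run:
```python
from h import *
np.set_printoptions(precision=4,suppress=True)
c=cap('wrist'); e=get_obs()['ee_pos']; P=cloud(c)
f=lambda x,y:[130+x/2.4,150+y/2.4]
print('rim outer front',onplane(c,[f(300,57)],.110),'inner front',onplane(c,[f(300,95)],.110),'foot front',onplane(c,[f(302,131)],e[2]-.036))
m=(abs(P[...,2]-.110)<.003)&(np.hypot(P[...,0]-.5477,P[...,1]-.0938)<.03); q=P[m]
A=np.c_[2*q[:,:2],np.ones(len(q))]
print(m.sum(),q[:,1].max(),q[:,0].min(),q[:,0].max(), P[80:400:1,255][(P[80:400,255,2]>.1)&(P[80:400,255,1]>.1)][::3])
```

```text
rim outer front [[0.5486 0.1173 0.11  ]] inner front [[0.5486 0.1078 0.11  ]] foot front [[0.549  0.1023 0.1211]]
1185 0.11320379611358752 0.5286857891087675 0.5671781543426598 [[0.5486 0.1128 0.1003]
 [0.5486 0.1132 0.1086]
 [0.5486 0.1118 0.11  ]
 [0.5486 0.1101 0.1105]
 [0.5486 0.1081 0.1101]
 [0.5485 0.1042 0.1272]
 [0.5485 0.1042 0.1317]
 [0.5485 0.104  0.1359]
 [0.5485 0.1042 0.1405]
 [0.5485 0.1043 0.145 ]
 [0.5485 0.1043 0.149 ]
 [0.5485 0.1041 0.1522]
 [0.5485 0.1041 0.1557]
 [0.5485 0.104  0.159 ]
 [0.5485 0.1045 0.1634]
 [0.5485 0.1041 0.1657]
 [0.5485 0.1043 0.1691]
 [0.5485 0.1042 0.1719]
 [0.5485 0.1046 0.1754]
 [0.5485 0.104  0.1769]
 [0.5485 0.1045 0.1804]
 [0.5485 0.1041 0.1822]
 [0.5485 0.104  0.1844]
 [0.5485 0.1045 0.1877]
 [0.5485 0.1045 0.1899]
 [0.5485 0.1041 0.1915]
 [0.5485 0.1037 0.1927]
 [0.5485 0.1051 0.1972]
 [0.5485 0.1045 0.1981]
 [0.5485 0.1034 0.1982]
 [0.5485 0.1022 0.1982]
 [0.5485 0.101  0.1982]
 [0.5485 0.1006 0.1994]
 [0.5484 0.104  0.233 ]
 [0.5484 0.1034 0.2334]
 [0.5484 0.1038 0.2347]
 [0.5484 0.1047 0.2365]
 [0.5484 0.1047 0.2375]
 [0.5484 0.1042 0.2378]
 [0.5484 0.1041 0.2386]
 [0.5484 0.1048 0.2401]
 [0.5484 0.1051 0.2413]
 [0.5484 0.1042 0.2412]
 [0.5484 0.1047 0.2424]]
```

Emit:
servo_tool:
  series:
    - [[0.003, -0.0012, 0, 0, 0, 0, 15], [0.003, -0.0012, 0.02, 0, 0, 0, 15], [0.003, -0.0012, 0.035, 0, 0, 0, 15], [0.003, -0.0012, 0.05, 0, 0, 0, 15], [0.003, -0.0012, 0.065, 0, 0, 0, 15], [0.003, -0.0012, 0.075, 0, 0, 0, 15], [0.003, -0.0012, 0.081, 0, 0, 0, 15], [0.003, -0.0012, 0.082, 0, 0, 0, 15]]

```text
time: 6.98
ee_pos: [0.5457, 0.096, 0.1234]
eef_rot: [0.0, 0.707, 0.707, -0.0]
force: [0.2, -1.1, -0.5]
opening: 0.274
grasp_force: 34.4
```

Run:
```python
from h import *
np.set_printoptions(precision=4,suppress=True)
c=cap('wrist'); save(c,'w5.png'); e=get_obs()['ee_pos']; P=cloud(c); print(get_obs()['time'],e,get_obs()['force'],get_obs()['torque'])
m=(abs(P[...,2]-.110)<.003)&(np.hypot(P[...,0]-.5477,P[...,1]-.0938)<.03); q=P[m]; print(m.sum(),q[:,1].max(),q[:,0].min(),q[:,0].max())
w=P[...,255,:]; w=w[(w[:,2]>.112)&(w[:,2]<.17)&(w[:,1]>.08)]; print(w[::4]); print('cap z',np.median(P[285:310,245:265,2]))
```

```text
7.025 [0.5457 0.0961 0.1235] [-0.047  -0.5929  0.662 ] [-0.0167 -0.0008 -0.0274]
1207 0.11326831379754797 0.5291718277148012 0.5664848178391538
[[0.5473 0.1063 0.1124]
 [0.5473 0.1061 0.117 ]
 [0.5473 0.1063 0.1224]
 [0.5473 0.1061 0.1265]
 [0.5473 0.1057 0.1299]
 [0.5473 0.1062 0.135 ]
 [0.5473 0.1061 0.1387]
 [0.5473 0.106  0.1423]
 [0.5473 0.1057 0.1452]
 [0.5473 0.1064 0.1499]
 [0.5473 0.1059 0.1521]
 [0.5473 0.1064 0.156 ]
 [0.5473 0.1064 0.1589]
 [0.5473 0.1068 0.1623]
 [0.5473 0.1066 0.1647]
 [0.5473 0.106  0.1661]
 [0.5473 0.1041 0.1656]
 [0.5473 0.102  0.1647]
 [0.5473 0.1003 0.1645]
 [0.5473 0.0984 0.1646]
 [0.5473 0.0972 0.1657]
 [0.5473 0.0949 0.1649]
 [0.5473 0.0935 0.1651]
 [0.5473 0.0917 0.165 ]
 [0.5473 0.0897 0.1644]
 [0.5473 0.0882 0.1648]
 [0.5473 0.0872 0.1656]
 [0.5473 0.0853 0.1654]
 [0.5473 0.0838 0.1655]]
cap z 0.16517431000097993
```

Emit:
servo_tool:
  series:
    - [[0, 0, 0.003, 0, 0, 0, 15], [0, 0, 0.003, 0, 0, 0, 50], [0, 0, 0.003, 0, 0, 0, 50], [0, 0, 0.003, 0, 0, 0, 50], [0, 0, -0.02, 0, 0, 0, 50], [0, 0, -0.1, 0, 0, 0, 50], [0, 0, -0.2, 0, 0, 0, 60], [-0.08, 0.002, -0.25, 0, 0, 0, 70], [-0.2, 0.006, -0.25, 0, 0, 0, 70], [-0.32, 0.01, -0.25, 0, 0, 0, 70], [-0.42, 0.013, -0.25, 0, 0, 0, 70], [-0.48, 0.015, -0.25, 0, 0, 0, 70], [-0.5, 0.016, -0.25, 0, 0, 0, 70], [-0.5, 0.016, -0.25, 0, 0, 0, 70]]

```text
time: 8.78
ee_pos: [0.552, -0.1038, 0.2238]
eef_rot: [0.0, 0.708, 0.707, 0.0]
force: [0.5, -0.4, 0.7]
opening: 0.82
grasp_force: 0.0
```

Run:
```python
from h import *
np.set_printoptions(precision=4,suppress=True)
c=cap('wrist'); save(c,'w6.png'); s=get_obs(); e=s['ee_pos']; P=cloud(c); print(s['time'],e,s['force'],s['q'])
def sel(lo,hi,x,y,r): return P[(P[...,2]>lo)&(P[...,2]<hi)&(np.hypot(P[...,0]-x,P[...,1]-y)<r)]
t=cap('top');T=cloud(t)
for nm,Q in(('w',P),('t',T)):
  def sel(lo,hi,x,y,r): return Q[(Q[...,2]>lo)&(Q[...,2]<hi)&(np.hypot(Q[...,0]-x,Q[...,1]-y)<r)].astype(np.float32)
  v=sel(.158,.175,.548,.094,.03); p=sel(.122,.14,.5525,-.102,.03); r=sel(.106,.114,.548,.094,.03)
  for n,q in(('vial',v),('post',p),('rim',r)):
    if len(q)>5: print(nm,n,len(q),q.mean(0),cv2.minAreaRect(q[:,:2]),cv2.minEnclosingCircle(q[:,:2]))
```

```text
8.825 [ 0.5519 -0.1032  0.2237] [-0.0346 -0.1666  0.0618] [-0.2981  0.3512  0.0234  1.2429  0.0004  1.2732]Traceback (most recent call last):
  File "<stdin>", line 10, in <module>
cv2.error: OpenCV(4.12.0) /io/opencv/modules/imgproc/src/convhull.cpp:143: error: (-215:Assertion failed) total >= 0 && (depth == CV_32F || depth == CV_32S) in function 'convexHull'
```

View pics/w6.png

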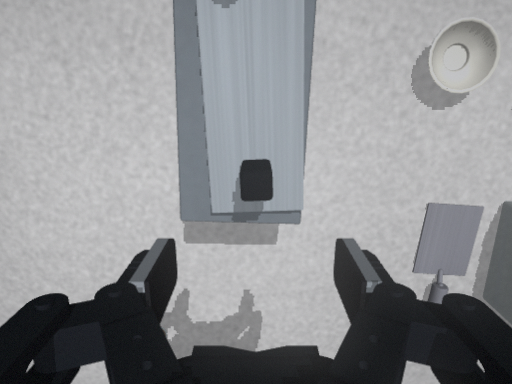

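The post is at (257,180) on the near end of the board. The vial is outside this view, so I check it from the fixed cameras.

Run:
```python
from h import *
np.set_printoptions(precision=4,suppress=True)
for nm in('wrist','top','scene'):
  c=cap(nm); Q=cloud(c)
  if nm=='scene': cv2.imwrite('pics/s7.png',cv2.resize(c['image'][130:260,190:350],None,fx=4,fy=4)[...,::-1])
  def sel(lo,hi,x,y,r): return np.ascontiguousarray(Q[(Q[...,2]>lo)&(Q[...,2]<hi)&(np.hypot(Q[...,0]-x,Q[...,1]-y)<r)],dtype=np.float32)
  for n,q in(('vial',sel(.14,.175,.548,.094,.03)),('post',sel(.122,.14,.5525,-.102,.03)),('rim',sel(.105,.114,.548,.094,.03))):
    if len(q)>5: x=np.ascontiguousarray(q[:,:2]); print(nm,n,len(q),q.mean(0),q[:,2].max(),cv2.minAreaRect(x))
P=Q
```

```text
wrist post 1050 [ 0.554  -0.1002  0.1298] 0.1325521 ((0.5540266633033752, -0.10139608383178711), (0.02391080930829048, 0.024124162271618843), 2.066805124282837)
top vial 38 [0.5441 0.0935 0.1623] 0.17066339 ((0.5440962910652161, 0.09317275881767273), (0.021277353167533875, 0.01972627080976963), 46.046627044677734)
top rim 44 [0.5444 0.0911 0.1094] 0.113498904 ((0.5450971722602844, 0.09274306893348694), (0.03613084554672241, 0.03604225441813469), 45.892295837402344)
scene vial 92 [0.5507 0.0947 0.1583] 0.16696225 ((0.547107994556427, 0.09370261430740356), (0.024543680250644684, 0.02235705405473709), 36.266136169433594)
scene post 61 [ 0.5561 -0.1003  0.1292] 0.13339964 ((0.5541369915008545, -0.10147106647491455), (0.02466958947479725, 0.025677794590592384), 89.53849029541016)
scene rim 69 [0.5543 0.0935 0.1099] 0.11386633 ((0.5505906343460083, 0.09335698932409286), (0.03302208334207535, 0.03701075538992882), 1.875217318534851)
```

View pics/s7.png

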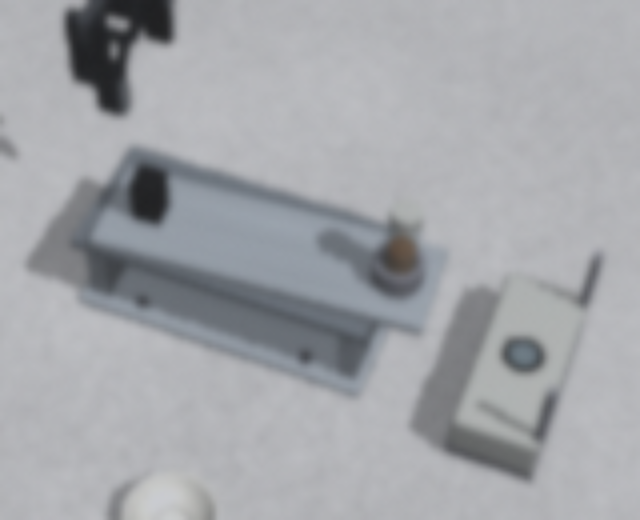

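The vial stands upright in the collar and the board has not moved. Next I align with the board (about 2°), go down over the post and grip it.

Emit:
servo_tool:
  series:
    - [[0.006, 0.003, 0.05, 0, 0, -0.012, 70], [0.006, 0.003, 0.15, 0, 0, -0.012, 70], [0.006, 0.003, 0.25, 0, 0, -0.012, 70], [0.006, 0.003, 0.305, 0, 0, -0.012, 70], [0.006, 0.003, 0.315, 0, 0, -0.012, 70], [0.006, 0.003, 0.315, 0, 0, -0.012, 40], [0.006, 0.003, 0.315, 0, 0, -0.012, 28], [0.006, 0.003, 0.315, 0, 0, -0.012, 20], [0.006, 0.003, 0.315, 0, 0, -0.012, 15], [0.006, 0.003, 0.315, 0, 0, -0.012, 15], [0.006, 0.003, 0.315, 0, 0, -0.012, 15]]
  newtons: 40

```text
time: 10.4
ee_pos: [0.5539, -0.1019, 0.099]
eef_rot: [0.001, 0.694, 0.72, 0.0]
force: [-1.4, 0.1, 5.7]
opening: 0.274
grasp_force: 41.9
```

Run:
```python
from h import *
np.set_printoptions(precision=4,suppress=True)
s=get_obs(); print(s['time'],s['ee_pos'],s['force'],s['torque'],s['opening'],rot().as_matrix())
for nm in('top','scene'):
  c=cap(nm); Q=cloud(c)
  f=lambda lo,hi,x0,x1,y0,y1:Q[(Q[...,2]>lo)&(Q[...,2]<hi)&(Q[...,0]>x0)&(Q[...,0]<x1)&(Q[...,1]>y0)&(Q[...,1]<y1)]
  q=f(.084,.093,.5,.6,.0,.15); 
  for y in(.01,.03,.05,.07,.09,.11): k=q[abs(q[:,1]-y)<.006]; print(nm,y,k[:,0].min(),k[:,0].max())
  print('end',np.sort(f(.086,.093,.52,.575,.05,.15)[:,1])[-8:])
  for x in(.613,.486):
    k=f(.085,.112,x-.02,x+.02,.2,.25); print('pin',len(k),k.mean(0),k.min(0),k.max(0))
  print('reader far/near',[ (np.percentile(f(.04,.05,x-.01,x+.01,.12,.26)[:,1],[1,99])) for x in(.5,.52,.58,.6)])
```

```text
10.4 [ 0.5539 -0.1019  0.099 ] [-1.3663  0.1077  5.6516] [0.057  0.4376 0.1788] 0.27360537795840667 [[-0.0369  0.9993  0.0021]
 [ 0.9993  0.0369 -0.0009]
 [-0.001   0.0021 -1.    ]]
top 0.01 0.5108931884077148 0.5845207942928201
top 0.03 0.5103648704932615 0.5956102653037759
top 0.05 0.5100534645536944 0.5914646545195379
top 0.07 0.5057970334560353 0.5837740176996961
top 0.09 0.5054769805827302 0.5947164952663696
top 0.11 0.5050356072210436 0.5829388473279412
end [0.1197 0.12   0.12   0.1201 0.1201 0.1206 0.1207 0.121 ]
pin 7 [0.6131 0.2243 0.0987] [0.6102 0.2214 0.0882] [0.6162 0.2277 0.1098]
pin 6 [0.4825 0.2279 0.099 ] [0.4806 0.2252 0.0862] [0.4844 0.2317 0.1074]
reader far/near [array([0.1655, 0.2279]), array([0.166 , 0.2274]), array([0.1642, 0.225 ]), array([0.1645, 0.2259])]
scene 0.01 0.5060126846004863 0.5908932461226074
scene 0.03 0.5085777112632982 0.5902984833378635
scene 0.05 0.5081145791935222 0.5960364517855041
scene 0.07 0.5073078145423892 0.5897051161814182
scene 0.09 0.5622599238450144 0.5879022812832106
scene 0.11 0.5041898510979782 0.5864394761275421
end [0.1217 0.1218 0.1224 0.1226 0.1227 0.1229 0.1233 0.1235]
pin 19 [0.6163 0.2238 0.0976] [0.611  0.2201 0.085 ] [0.619  0.2275 0.1058]
pin 15 [0.4878 0.2275 0.098 ] [0.4836 0.2243 0.0874] [0.4908 0.2309 0.1059]
reader far/near [array([0.1658, 0.2292]), array([0.1648, 0.2283]), array([0.1626, 0.2189]), array([0.1616, 0.2186])]
```

Emit:
servo_tool:
  series:
    - [[0.008, -0.001, 0, 0, 0, 0.003, 15], [0.02, -0.003, 0, 0, 0, 0.006, 15], [0.04, -0.005, 0, 0, 0, 0.009, 15], [0.06, -0.008, 0, 0, 0, 0.012, 15], [0.08, -0.01, 0, 0, 0, 0.015, 15], [0.1, -0.012, 0, 0, 0, 0.018, 15], [0.12, -0.015, 0, 0, 0, 0.0204, 15], [0.14, -0.017, 0, 0, 0, 0.0204, 15], [0.16, -0.017, 0, 0, 0, 0.0204, 15], [0.18, -0.017, 0, 0, 0, 0.0204, 15], [0.195, -0.017, 0, 0, 0, 0.0204, 15], [0.2, -0.017, 0, 0, 0, 0.0204, 15], [0.2, -0.017, 0, 0, 0, 0.0204, 15], [0.2, -0.017, 0, 0, 0, 0.0204, 15]]

```text
time: 12.25
ee_pos: [0.545, -0.0238, 0.099]
eef_rot: [0.003, 0.717, 0.697, -0.0]
force: [-0.7, -6.0, 4.1]
opening: 0.279
grasp_force: 41.7
```

```bash
cat > b.py <<'E'
from h import *
np.set_printoptions(precision=4,suppress=True)
s=get_obs(); print(s['time'],s['ee_pos'],s['force'],s['torque'],s['opening'],rot().as_matrix()[:,:2].T)
for nm in('top','scene'):
  c=cap(nm); Q=cloud(c)
  f=lambda lo,hi,x0,x1,y0,y1:np.ascontiguousarray(Q[(Q[...,2]>lo)&(Q[...,2]<hi)&(Q[...,0]>x0)&(Q[...,0]<x1)&(Q[...,1]>y0)&(Q[...,1]<y1)],dtype=np.float32)
  k=f(.08,.096,.5,.6,.12,.26); print(nm,'overhang',k.mean(0),cv2.minAreaRect(k[:,:2].copy()))
  k=f(.105,.114,.52,.58,.12,.24); print(' rim',k.mean(0),cv2.minAreaRect(k[:,:2].copy())[0]); k=f(.14,.175,.52,.58,.12,.24); print(' vial',k.mean(0),k[:,2].max(),cv2.minAreaRect(k[:,:2].copy())[0])
  if nm=='top': cv2.imwrite('pics/b_%.0f.png'%s['time'],cv2.resize(c['image'][150:230,180:310],None,fx=6,fy=6,interpolation=2)[...,::-1])
E
python3 b.py; ls pics
```

```text
12.25 [ 0.545  -0.0238  0.099 ] [-0.6837 -5.9766  4.0921] [-0.8103  0.2377  0.1332] 0.2791221667859228 [[ 0.0286  0.9996 -0.0041]
 [ 0.9996 -0.0285  0.0035]]
top overhang [0.5479 0.1571 0.0877] ((0.5481735467910767, 0.16037611663341522), (0.08194040507078171, 0.07932430505752563), 87.9033203125)
 rim [0.5457 0.1658 0.1089] (0.5477006435394287, 0.16885939240455627)
 vial [0.548  0.171  0.1608] 0.17142573 (0.548344612121582, 0.1722782850265503)
scene overhang [0.5584 0.1576 0.0885] ((0.5507528781890869, 0.16008131206035614), (0.08138883858919144, 0.08246514946222305), 88.69467163085938)
 rim [0.5584 0.1716 0.1099] (0.5533856749534607, 0.17070399224758148)
 vial [0.5545 0.1724 0.1581] 0.16748822 (0.5513342618942261, 0.172542542219162)
b_12.png
s7.png
scene0.png
top0.png
topz.png
w1.png
w2.png
w3.png
w4.png
w5.png
w6.png
```

Emit:
servo_tool:
  series:
    - [[0.008, 0, 0.001, 0, 0, 0, 15], [0.02, 0, 0.002, 0, 0, 0, 15], [0.034, 0, 0.002, 0, 0, 0, 15], [0.048, 0, 0.002, 0, 0, 0, 15], [0.058, 0, 0.002, 0, 0, 0, 15], [0.062, 0, 0.002, 0, 0, 0, 15], [0.062, 0, 0.002, 0, 0, 0, 15], [0.062, 0, 0.002, 0, 0, 0, 15]]

```text
time: 13.35
ee_pos: [0.5463, -0.0002, 0.0991]
eef_rot: [0.004, 0.717, 0.697, -0.001]
force: [0.4, -9.1, 9.4]
opening: 0.273
grasp_force: 42.4
```

```bash
python3 b.py
python3 - <<'E'
from h import *
c=cap('top');Q=cloud(c)
for x in(.613,.486):
    k=Q[(Q[...,2]>.085)&(Q[...,2]<.112)&(abs(Q[...,0]-x)<.02)&(Q[...,1]>.2)&(Q[...,1]<.25)]; print(k.mean(0))
E
ls pics | grep b_
```

```text
13.35 [ 0.5463 -0.0002  0.0991] [ 0.3577 -9.0537  9.4372] [-1.352   0.5007  0.2385] 0.2733659326034354 [[ 0.0289  0.9996 -0.0066]
 [ 0.9996 -0.0289  0.0051]]
top overhang [0.5487 0.1678 0.0878] ((0.549146831035614, 0.1727799028158188), (0.10708768665790558, 0.07987726479768753), 88.72654724121094)
 rim [0.5494 0.1893 0.1102] (0.5502100586891174, 0.19276785850524902)
 vial [0.5483 0.1951 0.1622] 0.16943784 (0.5483075976371765, 0.19554109871387482)
scene overhang [0.558  0.1678 0.0886] ((0.5510930418968201, 0.17189672589302063), (0.10470382869243622, 0.08399572968482971), 88.35990905761719)
 rim [0.56   0.1945 0.1099] (0.556768536567688, 0.19416159391403198)
 vial [0.556  0.1956 0.158 ] 0.16756323 (0.5532698631286621, 0.19532182812690735)
[0.61298192 0.22413098 0.09953067]
[0.482472   0.22771511 0.10025745]
b_12.png
b_13.png
```

View pics/b_13.png

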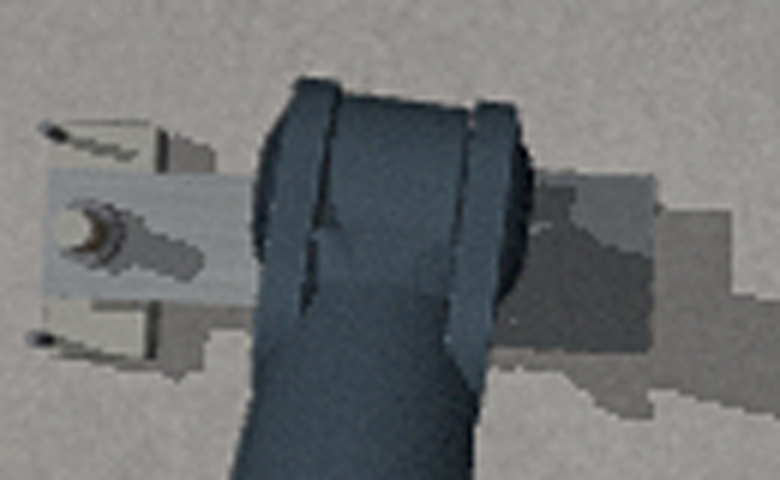

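The board end (columns 45–48) is level with the pins at (45,130) and (38,340) and midway between them, and the vial is upright. I let it settle briefly, then hand in.

Emit:
servo_tool:
  series:
    - [[0, 0, 0, 0, 0, 0, 15], [0, 0, 0, 0, 0, 0, 15], [0, 0, 0, 0, 0, 0, 15], [0, 0, 0, 0, 0, 0, 15]]

```text
time: 14.0
ee_pos: [0.5463, -0.0002, 0.0991]
eef_rot: [0.004, 0.717, 0.697, -0.001]
force: [-0.1, -9.3, 8.9]
opening: 0.276
grasp_force: 42.4
```

```bash
python3 -c "
from h import *
s=get_obs();print(s['ee_pos'],s['force'],s['joint_vel']);print(ticket.finish_job())"
```

```text
[ 5.46349967e-01 -2.10817835e-04  9.91145252e-02] [-0.14730778 -9.29371099  8.85943175] [ 1.30834804e-04  7.01162446e-05 -1.70689666e-04  2.20682010e-04
  7.59955570e-04  9.73265495e-04]
the job is handed in; nothing more can be done
None
```

I handed in the job at about 14 s with the vial upright in the collar and the board's end about 1 mm from the pins' line, roughly midway and square by camera measurement, held flat by the post with about 9 N down; no verdict was returned.

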